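# Ease a baking spatula at a slant out of a short-running cutlery drawer

## Task

The baking spatula lies in the drawer of the low wooden cutlery unit on the worktop, and the drawer stops when it is only about half out, so the gap is shorter than the spatula. Pull the drawer out to its stop, take the spatula by its black handle and ease it out through the gap at a slant, without prying it hard against the unit and with the drawer left fully open. Finish while holding the spatula steady in the gripper, all of it lifted at least 6 cm above the unit's top.

Things in the scene. Friction and masses are not known exactly. Their poses are not given: they have to be found in the camera images.
- cutlery_unit: Low brown wooden cutlery unit, fixed; sizes in mm, z from the worktop: 246 mm deep (its +x, away from the front), 206 wide (y), flat top at z 78 with a 9 mm top panel (underside z 69). Origin on the worktop under the middle of its front edge, where the drawer comes out toward its -x. A jar (105 tall) and a bottle (84 tall) stand on the back 75 mm of the top.
- drawer (a joint): How far the drawer is pulled out of the unit toward the unit's -x, m: 0 shut, 0.108 at its stop. Slides stiffly with about 2.5 N of friction and stays where left. Inside 170 mm wide, 222 long, floor z 15.5, side walls up to z 49; front panel 14 thick, 204 wide, top at z 61. Fully out, the open gap from the front panel's inner face to the unit's front edge is 109 mm.
- drawer_handle (a point): Middle of the drawer's steel bar handle: bar 10 mm thick, 90 long along the unit's y, axis at z 42, 35 mm in front of the drawer's front face (30 mm clear behind the bar), on a leg at each end. Moves with the drawer.
- spatula: Baking spatula, 195 mm long, about 60 g, lying in the drawer, handle toward the drawer's front. Origin at mid-length on its underside; +x toward the head. Round black handle 16 mm thick from x -97.5 to 28, axis 8 above the underside; flat red silicone head 44 wide, 8 thick, from x 43.5 to 97.5 (a 16 mm neck between).
- spatula_butt (a point): End of the spatula's black handle, on the handle's axis (97.5 mm from the origin, 8 mm above the underside plane).
- spatula_tip (a point): Far end of the spatula's red head, mid-width, mid-thickness (97.5 mm from the origin).

How it is judged:
On the way, in this order (a step that is already met when the one before it is completed fails the run):
1. the drawer is pulled out to its stop (at least 102 of 108 mm) (value of joint drawer above 0.102 m), for 0.2 s.
2. the spatula, held by the fingers, slants through the gap: handle end above the unit's top, head still below it (contact force between the fingers and spatula above 0.5 N and height (world z) of spatula_butt above 0.085 m and height (world z) of spatula_tip below 0.066 m), for 0.1 s.
At the end, for the whole second after the job is handed in: The spatula is held still in the fingers with both its ends more than 13.6 cm above the worktop (5.8 cm above the unit's top), and the drawer is still at least 98 mm out (height (world z) of each of spatula_butt, spatula_tip above 0.136 m and contact force between the fingers and spatula above 0.5 N and linear speed of spatula below 0.04 m/s and angular speed of spatula below 0.3 rad/s and value of joint drawer above 0.098 m); the arm keeps its last pose, push and grip.
It fails at once if the spatula is pried against the unit or drawer with more than 25 N (contact force between spatula and cutlery_unit above 25 N).
It also fails if it takes over 58 s, if anything falls off the work surface, if the arm or the gripper's body presses on something with over 40 N, if the wrist force passes 120 N, or if a joint passes its speed limit or range.

## Robot

A 7-joint arm with a two-finger parallel gripper is mounted at the origin on a cart in front of the work surface, level with it; the furniture and walls round the work are solid. World frame = base frame: x ahead of the robot, y to its left, z up, the work surface at z = 0. Lengths are in m, angles in rad, forces in N, time in s.
With the tool pointing down it reaches from about 0.425 to 1.025 m from the base axis. Payload 9.4 kg.
Tool frame: the origin (TCP) lies on the centre line of the jaws, within the pads' length; the fingertips stand 11 mm ahead of it and the grasp point (between the pads) lies 8 mm behind it (arm.finger_overhang is the distance from the TCP to the fingertips, in m); z points along the fingers, y is the line along which they close (so a half turn about z gives the same grasp; the last joint's range is limited). The gripper opens to 93 mm and grips with 3 to 60 N. Pads are 15 mm wide; open, the fingers measure 128 mm over their backs; the gripper's body (75 mm by 188 mm) begins 65 mm behind the grasp point.
Start: joints at [-1.298, 0.599, -0.003, 1.599, 0.002, 0.943, -0.08], TCP at [0.248, 0.681, 0.197] pointing down, gripper open.
Joint ranges: [-2.57, 2.57], [-0.35, 1.97], [-1.29, 1.29], [0.11, 2.56], [-1.05, 4.19], [0.11, 1.86], [-2.63, 2.63]. Speed limits (rad/s): [2.22, 2.22, 3.01, 3.01, 3.14, 3.14, 3.14].

## Interface

Orientations are given as a unit quaternion [x, y, z, w].
In Python, from plant import arm, imaging, ticket gives the robot as it stands.
- The arm moves only by the tool drive_tool, never from a script. Its argument "steps" is a list of rows, each a list of 3 entries, a list of its own where there are three numbers: the shift along the tool's x, y, z each as a share of 0.5 m, from -1 to 1, then the turn about the tool's z as a share of 180 degrees, from -1 to 1, then the opening, from -1 (shut) to 1 (fully open), so that 0 is half open. In form: [[[tx, ty, tz], spin, claw], ...]. A call has 1 to 12 rows; each row is the pose to reach, as a shift and turn from the pose commanded when the call began, along the tool's axes at that moment, turning the shorter way round; what a row does not reach only later rows make up. A row lasts 1/8 s, in which the tool goes at most 62.5 mm and 10.7 degrees, less where a joint would pass 70% of its speed; a pose out of reach is approached as far as the arm can. A call with a number of a shift or a turn outside -1 to 1 is refused whole. A call with a gripper value outside its range is refused whole. The fingers move at their own pace and stop on an object; the grip force is fixed at half the most. Time passes only in rows, so rows that repeat a pose let the fingers close. It gives the time, the measured TCP pose, the force, the opening and the grip force at its end, in the units of the state.
- arm.read_state(): the state, without advancing time (a new reading comes with each control period).
- imaging.snapshot(name): name is "side" or "top" or "wrist"; returns a dict with "image" (384x512x3 uint8, red, green, blue), "vfov" (degrees; the focal length in pixels is half the picture's height over the tangent of half this angle, whatever the lens; pixels are square), "cx", "cy" (the principal point, pixels), "D" ([k1, k2, p1, p2, k3] as OpenCV has them; the pictures are not rectified), "origin" and "rotation" of the camera in the world. Camera axes: x right, y down, z forward; pixel columns grow to the right and rows downward; lengths in m; the calibration is good to about 2 mm. A picture is of the moment at which its call begins. There is no depth.
- ticket.job_done(): hands the job in; it is judged then, once.
The state is a dict: "clock": time; "joint_positions": joint angles; "joint_vel": joint speeds; "joint_efforts": joint torques, N m; "eef_pos": TCP position; "orientation": TCP orientation; "force": force on the tool from outside, world axes, zero at the start; "ft_torque": the same for the moment, N m; "grip_width": finger opening in m; "finger_force": force on a finger pad.
Only numpy, scipy, OpenCV 4.12 (cv2) and the standard library are available. Lean on these libraries where they do the work, as an engineer would, in place of code of your own. Each camera call takes 0.05 s, during which the arm holds its last target. There are 200 camera calls.

## Working session

There is one attempt and no reset: what is moved stays moved. The work goes in short steps, Python scripts to look and compute and a tool call to move; the robot and the scene stay as the last step left them, time stands still between calls to the robot, and variables do not carry over. Pictures are saved under pics/ and viewed, at most 10 in all, crops included, and the job is handed in when it is done.

Besides the shell and the picture viewer there is one more tool, called by a JSON object that holds its "op" and its "data", one argument or row to a line. drive_tool: Moves the arm, as the interface text tells. Its arguments: {"type":"object","properties":{"steps":{"type":"array"}},"required":["steps"]}

```bash
ls; mkdir -p pics
cat > h.py <<'E'
import numpy as np, cv2
from plant import arm, imaging, ticket
def snap(n,fn):
    s=imaging.snapshot(n); cv2.imwrite('pics/'+fn+'.png',s['image'][:,:,::-1]); np.save('pics/'+fn+'.npy',s,allow_pickle=True); return s
def load(fn): return np.load('pics/'+fn+'.npy',allow_pickle=True).item()
def K(s):
    f=s['image'].shape[0]/2/np.tan(np.radians(s['vfov'])/2); return np.array([[f,0,s['cx']],[0,f,s['cy']],[0,0,1]])
def ray(s,p):
    u=cv2.undistortPoints(np.array([[p]],float),K(s),np.array(s['D'],float))[0,0]
    d=np.array(s['rotation']).reshape(3,3)@np.array([u[0],u[1],1]); return np.array(s['origin']),d/np.linalg.norm(d)
def onz(s,p,z):
    o,d=ray(s,p); return o+d*(z-o[2])/d[2]
def tri(s1,p1,s2,p2):
    o1,d1=ray(s1,p1);o2,d2=ray(s2,p2)
    t=np.linalg.lstsq(np.c_[d1,-d2],o2-o1,rcond=None)[0]
    a,b=o1+t[0]*d1,o2+t[1]*d2; return (a+b)/2,np.linalg.norm(a-b)
E
python3 - <<'E'
from h import *
a=snap('top','top0');b=snap('side','side0')
for s in(a,b): print(s['origin'],np.round(s['rotation'],3).tolist(),s['vfov'])
print(arm.read_state())
E
```

```text
pics
[ 0.52754914 -0.01459564  0.88088932] [0.708, -0.7, 0.064, -0.061] 50.72354037630849
[0.2039853  0.12570353 0.75974833] [-0.581, 0.751, -0.252, 0.187] 47.7622685148212
{'clock': 0.1, 'joint_positions': array([-1.29765074,  0.60004489, -0.00254547,  1.60005555,  0.0018158 ,
        0.94286063, -0.07976708]), 'joint_vel': array([-0.00082362, -0.00078996,  0.00045809, -0.00010397, -0.00044316,
        0.0002233 ,  0.00091826]), 'joint_efforts': array([ 5.15975247e-03, -7.66559601e+01,  1.50225800e+00, -2.52935976e+01,
       -5.22660872e-02,  1.37098285e-02,  6.72079523e-05]), 'eef_pos': array([0.24835705, 0.68064641, 0.19594445]), 'orientation': array([ 1.73981629e-01,  9.84748661e-01, -6.81441608e-04, -4.96391663e-05]), 'force': array([ 0.2186344 ,  0.10556939, -0.77853828]), 'ft_torque': array([ 0.00016983, -0.03438735, -0.01537811]), 'finger_force': 0.0, 'grip_width': 0.09298131920891943}
```

View pics/top0.png

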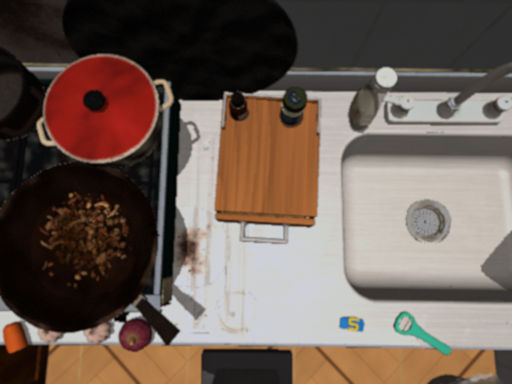

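View pics/side0.png

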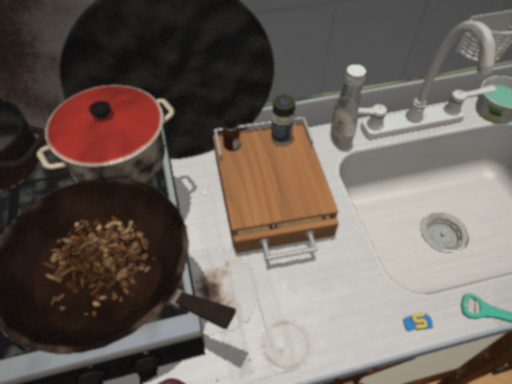

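```bash
sed -i "s/d=np.array(s\['rotation'\]).reshape(3,3)@/d=R.from_quat(s['rotation']).as_matrix()@/; 1i from scipy.spatial.transform import Rotation as R" h.py
python3 - <<'E'
from h import *
a=load('top0');b=load('side0')
A=cv2.resize(a['image'][195:255,205:330],None,fx=6,fy=6,interpolation=cv2.INTER_CUBIC)
B=cv2.resize(b['image'][190:275,220:345],None,fx=6,fy=6,interpolation=cv2.INTER_CUBIC)
C=np.zeros((max(A.shape[0],1),1,3),np.uint8)
cv2.imwrite('pics/c0.png',cv2.resize(np.vstack([A,B]),None,fx=.66,fy=.66)[:,:,::-1])
for n,p,q in [('hL',(242,240),(267,259)),('hR',(287,242),(314,251)),('uBL',(226,97),(216,126))]: print(n,tri(a,p,b,q))
for p in[(217,212),(317,217)]:print(onz(a,p,.078))
for p in[(242,240),(287,242)]:print(onz(a,p,.042))
E
```

```text
hL (array([0.56455266, 0.00751481, 0.04041144]), np.float64(0.004485508112435729))
hR (array([ 0.56207813, -0.08505463,  0.03346956]), np.float64(0.005877176496982925))
uBL (array([0.83985996, 0.04192836, 0.12617004]), np.float64(0.005841367039817153))
[0.61678653 0.05511062 0.078     ]
[ 0.60902526 -0.14372415  0.078     ]
[0.56364252 0.00539641 0.042     ]
[ 0.5605695  -0.08701898  0.042     ]
```

View pics/c0.png

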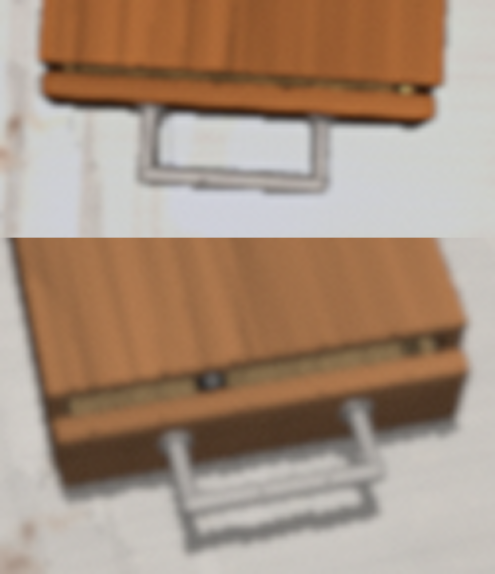

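```bash
cat >> h.py <<'E'
def plan(t,yaw=None):
    s=arm.read_state(); r=R.from_quat(s['orientation']).as_matrix()
    d=r.T@(np.array(t)-s['eef_pos'])/.5
    sp=0
    if yaw is not None:
        y=r[:,1]; cur=np.arctan2(-y[0],y[1]); dy=(yaw-cur+np.pi/2)%np.pi-np.pi/2; sp=-dy/np.pi
    print('pos',np.round(s['eef_pos'],4),'shift',np.round(d,3),'spin',round(sp,4),'F',np.round(s['force'],1),'w',round(s['grip_width'],4),round(s['finger_force'],2),'t',s['clock'])
E
python3 - <<'E'
from h import *
a=load('top0');b=load('side0')
for n,p,q in [('hL',(241.6,239.7),(267.5,256.7)),('hR',(287,241.7),(316,248.6)),('cL',(215.6,210.7),(232,229.6)),('cR',(316.1,215.7),(337.4,212))]: print(n,tri(a,p,b,q))
plan((.58,-.04,.25),-.036)
E
```

```text
hL (array([0.56450636, 0.00749316, 0.04960191]), np.float64(0.0031401835634973325))
hR (array([ 0.5615955 , -0.08580251,  0.04362231]), np.float64(0.0023584495687360794))
cL (array([0.62020102, 0.0600458 , 0.07730091]), np.float64(0.004288089527240775))
cR (array([ 0.61235205, -0.14233296,  0.07279838]), np.float64(0.0010334255267328996))
pos [0.2484 0.6806 0.1959] shift [-1.117 -1.127 -0.106] spin -0.0999 F [ 0.2  0.1 -0.8] w 0.093 0.0 t 0.1
```

{"op": "drive_tool", "data": {
  "steps": [
    [[0, 0, -0.11], -0.05, -1],
    [[-0.1, -0.1, -0.2], -0.1, -1],
    [[-0.96, -0.97, -0.2], -0.1, -1],
    [[-0.96, -0.97, -0.2], -0.1, -1],
    [[-0.96, -0.97, -0.2], -0.1, -1],
    [[-0.96, -0.97, -0.2], -0.1, -1],
    [[-0.96, -0.97, -0.2], -0.1, -1],
    [[-0.96, -0.97, -0.2], -0.1, -1],
    [[-0.96, -0.97, -0.2], -0.1, -1],
    [[-0.96, -0.97, -0.2], -0.1, -1],
    [[-0.96, -0.97, -0.2], -0.1, -1],
    [[-0.96, -0.97, -0.2], -0.1, -1]
  ]
}}

```text
clock: 1.6
eef_pos: [0.5316, 0.0634, 0.2967]
orientation: [0.018, 1.0, 0.0, 0.0]
force: [0.7, 0.4, 0.2]
grip_width: 0.0005
finger_force: 0.0
```

Run:
```python
from h import *
snap('wrist','w1')
plan((.582,-.04,.14),-.036)
```

```text
pos [0.5345 0.0544 0.297 ] shift [-0.103 -0.183  0.315] spin -0.0026 F [ 3.2 -7.1  2.2] w 0.0007 0.0 t 1.65
```

View pics/w1.png

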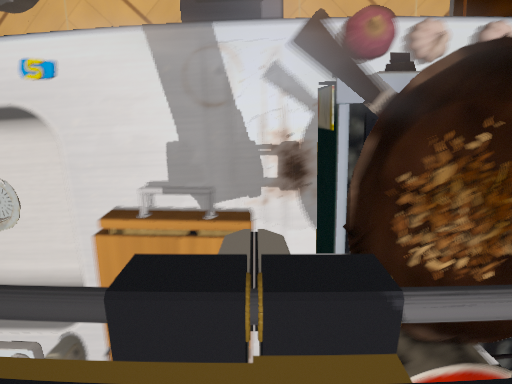

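{"op": "drive_tool", "data": {
  "steps": [
    [[-0.06, -0.16, 0.2], 0, -1],
    [[-0.06, -0.16, 0.2], 0, -1],
    [[-0.06, -0.16, 0.2], 0, -1],
    [[-0.06, -0.16, 0.2], 0, -1]
  ]
}}

```text
clock: 2.15
eef_pos: [0.5582, -0.0153, 0.1965]
orientation: [0.018, 1.0, 0.0, -0.001]
force: [0.9, -1.0, 0.9]
grip_width: 0.0006
finger_force: 0.0
```

Run:
```python
from h import *
s=snap('wrist','w2')
plan((.582,-.04,.14),-.036)
```

```text
pos [ 0.5586 -0.0147  0.1973] shift [-0.049 -0.049  0.115] spin 0.0004 F [ 0.7  0.6 -0.4] w 0.0005 0.0 t 2.2
```

View pics/w2.png

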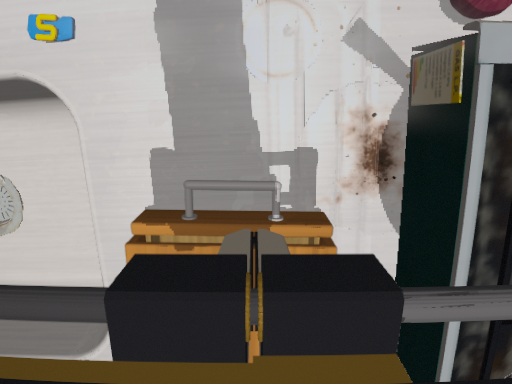

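Run:
```python
from h import *
s=load('w2')
for p,z in[((186,185),.045),((279,186),.045),((138,211),.061),((328,212),.061),((127,255),.078),((336,255),.078)]:print(p,onz(s,p,z))
plan((.582,-.04,.14),-.036)
```

```text
(186, 185) [ 0.56416694 -0.08412754  0.045     ]
(279, 186) [0.56862769 0.00955181 0.045     ]
(138, 211) [ 0.58503188 -0.13064019  0.061     ]
(328, 212) [0.5927666  0.05616084 0.061     ]
(127, 255) [ 0.62410256 -0.14095082  0.078     ]
(336, 255) [0.63108977 0.06121556 0.078     ]
pos [ 0.5586 -0.0147  0.1973] shift [-0.049 -0.049  0.115] spin 0.0004 F [ 0.7  0.6 -0.4] w 0.0005 0.0 t 2.2
```

{"op": "drive_tool", "data": {
  "steps": [
    [[-0.052, -0.05, 0.1], 0, -1],
    [[-0.052, -0.05, 0.16], 0, -1],
    [[-0.052, -0.05, 0.16], 0, -1],
    [[-0.052, -0.05, 0.2], 0, -1],
    [[-0.052, -0.05, 0.24], 0, -1],
    [[-0.052, -0.05, 0.28], 0, -1],
    [[-0.052, -0.05, 0.31], 0, -1],
    [[-0.052, -0.05, 0.33], 0, -1],
    [[-0.052, -0.05, 0.33], 0, -1]
  ]
}}

```text
clock: 3.32
eef_pos: [0.5835, -0.0414, 0.0317]
orientation: [0.018, 1.0, 0.0, -0.0]
force: [-0.4, -0.3, -0.4]
grip_width: 0.0002
finger_force: 0.0
```

Run:
```python
from h import *
plan((.455,-.035,.032),-.036)
```

```text
pos [ 0.5835 -0.0414  0.0317] shift [ 0.257  0.004 -0.001] spin 0.0002 F [-0.4 -0.3 -0.4] w 0.0002 0.0 t 3.325
```

{"op": "drive_tool", "data": {
  "steps": [
    [[0.03, 0, 0], 0, -1],
    [[0.06, 0, 0], 0, -1],
    [[0.09, 0, 0], 0, -1],
    [[0.12, 0, 0], 0, -1],
    [[0.15, 0, 0], 0, -1],
    [[0.17, 0, 0], 0, -1],
    [[0.19, 0, 0], 0, -1],
    [[0.2, 0, 0], 0, -1],
    [[0.2, 0, 0], 0, -1]
  ]
}}

```text
clock: 4.45
eef_pos: [0.4834, -0.0381, 0.0317]
orientation: [0.018, 1.0, -0.0, -0.0]
force: [0.3, 0.8, -0.2]
grip_width: 0.0007
finger_force: 0.0
```

{"op": "drive_tool", "data": {
  "steps": [
    [[0.008, 0, 0], 0, -1],
    [[0.014, 0, 0], 0, -1],
    [[0.018, 0, 0], 0, -1]
  ]
}}

```text
clock: 4.82
eef_pos: [0.4743, -0.0378, 0.0316]
orientation: [0.018, 1.0, -0.0, -0.0]
force: [-0.8, -0.4, -0.2]
grip_width: 0.0007
finger_force: 0.0
```

Run:
```python
from h import *
s=snap('top','top1')
t=snap('side','side1')
A=cv2.resize(s['image'][150:290,190:340],None,fx=3,fy=3,interpolation=cv2.INTER_CUBIC)
B=cv2.resize(t['image'][150:290,190:340],None,fx=3,fy=3,interpolation=cv2.INTER_CUBIC)
cv2.imwrite('pics/c1.png',cv2.resize(np.hstack([A,B]),(800,373))[:,:,::-1])
```

```text
(no output)
```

View pics/c1.png

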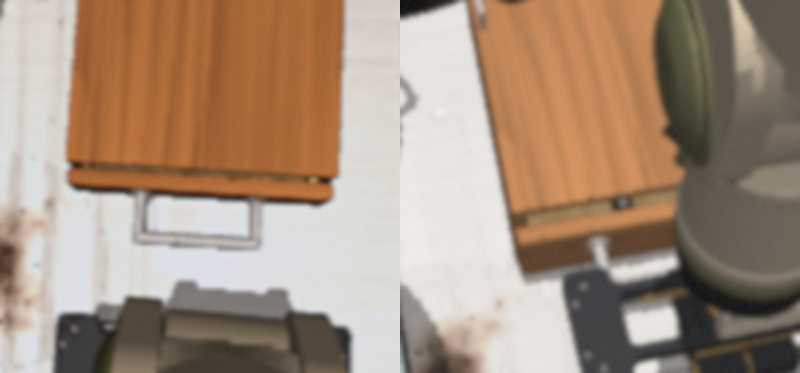

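Run:
```python
from h import *
def proj(s,P):
    Rm=R.from_quat(s['rotation']).as_matrix(); return cv2.projectPoints(np.array([P],float),cv2.Rodrigues(Rm.T)[0],-Rm.T@np.array(s['origin']),K(s),np.array(s['D'],float))[0][0,0]
t=load('top1');w=load('w2')
print(proj(t,(.474,-.038,.02)),proj(t,(.474,-.038,.104)),proj(t,(.565,-.038,.042)))
print('wrist tip',proj(w,(.5586,-.0147,.1973-.011)),proj(w,(.5586,-.0147,.1973)),w['origin'])
for p in[(257,257),(257,268)]:
  for z in(.1,.15): print(onz(t,p,z))
print(arm.finger_overhang, arm.read_state())
s=snap('wrist','w3')
```

```text
[262.56240456 284.46460387] [263.77047655 287.36708984] [263.13477177 239.5595219 ]
wrist tip [255.0398889  224.51960773] [255.10176048 230.9452116 ] [ 0.48847238 -0.01285523  0.38386835]
[ 0.52948151 -0.02494471  0.1       ]
[ 0.52935778 -0.02428206  0.15      ]
[ 0.50905799 -0.02512805  0.1       ]
[ 0.51024197 -0.02445367  0.15      ]
0.011 {'clock': 4.925, 'joint_positions': array([-0.07630098,  0.59274381,  0.05204701,  2.29690117, -0.11571965,
        0.2542996 ,  1.61411619]), 'joint_vel': array([ 1.35714806e-03,  2.15271427e-05, -1.19520187e-03, -8.32436667e-03,
       -2.66739720e-04,  1.12950047e-03,  1.15847528e-03]), 'joint_efforts': array([-8.88552633e-03, -5.83009171e+01,  2.23675109e+00, -7.60333925e+00,
        5.44901894e-03,  5.10460418e-02, -6.89486897e-04]), 'eef_pos': array([ 0.47431722, -0.03777276,  0.03166421]), 'orientation': array([ 1.77951081e-02,  9.99841653e-01, -1.03994146e-05, -4.70884707e-05]), 'force': array([-0.19166266,  0.00075369, -0.74899889]), 'ft_torque': array([-0.01299774,  0.01578226, -0.0205334 ]), 'finger_force': 0.0, 'grip_width': 0.0005646651497048185}
```

View pics/w3.png

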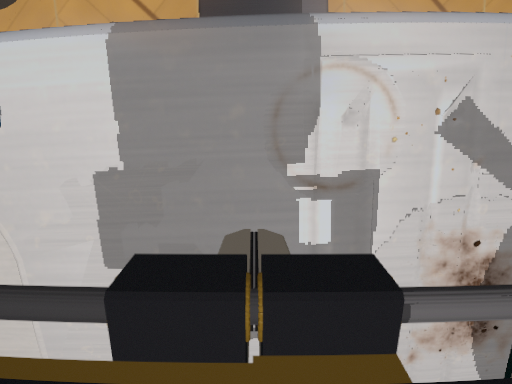

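{"op": "drive_tool", "data": {
  "steps": [
    [[0, 0, 0], 0, 0],
    [[0, 0, 0], 0, 0],
    [[0, 0, 0], 0, 0]
  ]
}}

```text
clock: 5.35
eef_pos: [0.4746, -0.0378, 0.0317]
orientation: [0.018, 1.0, -0.0, 0.0]
force: [0.4, 0.1, 0.6]
grip_width: 0.0262
finger_force: 0.0
```

Run:
```python
from h import *
def proj(s,P):
    Rm=R.from_quat(s['rotation']).as_matrix(); return cv2.projectPoints(np.array([P],float),cv2.Rodrigues(Rm.T)[0],-Rm.T@np.array(s['origin']),K(s),np.array(s['D'],float))[0][0,0]
s=snap('wrist','w4')
st=arm.read_state();e=st['eef_pos'];r=R.from_quat(st['orientation']).as_matrix();g=st['grip_width']/2
print(st['grip_width'],s['origin']-e)
for n,v in [('tip in y+',(0,g,.011)),('tip y-',(0,-g,.011)),('tip front y+',(.0075,g,.011)),('tip front y-',(.0075,-g,.011)),('outer',(.0075,g+.0175,.011)),('grasp y+',(0,g,-.008))]: print(n,proj(s,e+r@np.array(v)))
a=load('w3')['image'][200:370,90:420];b=s['image'][200:370,90:420]
cv2.imwrite('pics/c2.png',cv2.resize(np.vstack([a,b]),None,fx=1.75,fy=1.75,interpolation=cv2.INTER_CUBIC)[:,:,::-1])
t0=load('top0');t1=load('top1')
for t in(t0,t1): print(cv2.cvtColor(t['image'],cv2.COLOR_RGB2GRAY)[205:250,262].tolist())
```

```text
0.0297953998006442 [-0.06990041  0.00250327  0.18730896]
tip in y+ [278.49194423 223.38725765]
tip y- [229.41126377 223.3921981 ]
tip front y+ [278.7230764  211.59390842]
tip front y- [229.17619774 211.6001735 ]
outer [307.7610915  211.56992999]
grasp y+ [280.83667797 234.81457982]
[103, 102, 101, 101, 101, 101, 99, 88, 72, 70, 79, 96, 108, 112, 114, 114, 94, 55, 53, 125, 189, 208, 207, 206, 205, 206, 207, 207, 206, 208, 207, 200, 169, 146, 158, 171, 153, 146, 188, 208, 209, 208, 208, 208, 208]
[112, 111, 111, 110, 111, 110, 109, 98, 80, 78, 87, 106, 117, 122, 125, 126, 103, 59, 59, 137, 204, 222, 222, 221, 219, 219, 221, 220, 220, 221, 222, 215, 183, 159, 173, 186, 165, 160, 202, 222, 223, 222, 222, 222, 222]
```

View pics/c2.png

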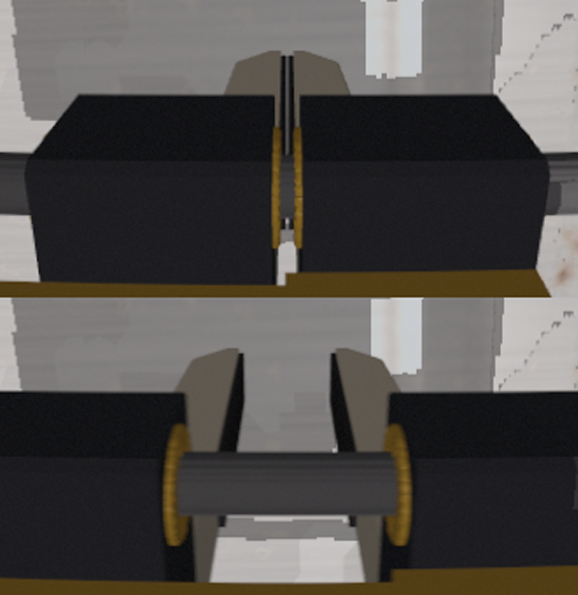

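{"op": "drive_tool", "data": {
  "steps": [
    [[0, 0, 0.01], 0, -1],
    [[0, 0, 0.02], 0, -1],
    [[0, 0, 0.03], 0, -1],
    [[0, 0, 0.036], 0, -1],
    [[0, 0, 0.036], 0, -1]
  ]
}}

```text
clock: 6.02
eef_pos: [0.4743, -0.0378, 0.0133]
orientation: [0.018, 1.0, -0.0, -0.0]
force: [0.8, -0.0, 0.2]
grip_width: 0.0008
finger_force: 0.0
```

{"op": "drive_tool", "data": {
  "steps": [
    [[0, 0, 0.003], 0, -1],
    [[0, 0, 0.006], 0, -1],
    [[0, 0, 0.006], 0, -1]
  ]
}}

```text
clock: 6.4
eef_pos: [0.4745, -0.0378, 0.0106]
orientation: [0.018, 1.0, -0.0, 0.0]
force: [-0.5, -0.1, -0.1]
grip_width: 0.0005
finger_force: 0.0
```

{"op": "drive_tool", "data": {
  "steps": [
    [[0, 0, 0.003], 0, -1],
    [[0, 0, 0.006], 0, -1],
    [[0, 0, 0.006], 0, -1]
  ]
}}

```text
clock: 6.78
eef_pos: [0.4745, -0.0378, 0.0075]
orientation: [0.018, 1.0, -0.0, -0.0]
force: [-0.5, -0.4, 0.7]
grip_width: 0.0005
finger_force: 0.0
```

{"op": "drive_tool", "data": {
  "steps": [
    [[0, 0, 0.004], 0, -1],
    [[0, 0, 0.008], 0, -1],
    [[0, 0, 0.012], 0, -1],
    [[0, 0, 0.012], 0, -1]
  ]
}}

```text
clock: 7.28
eef_pos: [0.4744, -0.0378, 0.0015]
orientation: [0.018, 1.0, -0.0, -0.0]
force: [0.3, 0.0, 0.0]
grip_width: 0.0007
finger_force: 0.0
```

{"op": "drive_tool", "data": {
  "steps": [
    [[0, 0, 0.004], 0, -1],
    [[0, 0, 0.008], 0, -1],
    [[0, 0, 0.012], 0, -1],
    [[0, 0, 0.012], 0, -1]
  ]
}}

```text
clock: 7.78
eef_pos: [0.4744, -0.0378, -0.0045]
orientation: [0.018, 1.0, -0.0, -0.0]
force: [0.9, -0.1, 0.7]
grip_width: 0.0006
finger_force: 0.0
```

Run:
```python
from h import *
s=snap('wrist','w5');t=snap('side','side2')
A=cv2.resize(t['image'][200:330,220:400],None,fx=3,fy=3);B=cv2.resize(s['image'][150:270,150:360],(630,360))
A=cv2.resize(A,(390,282)); 
im=np.zeros((360,1020,3),np.uint8);im[:282,:390]=A;im[:,390:]=B
cv2.imwrite('pics/c3.png',cv2.resize(im,(800,282),interpolation=cv2.INTER_AREA)[:,:,::-1])
print(arm.read_state()['eef_pos'],arm.read_state()['force'])
```

```text
[ 0.47452657 -0.03778396 -0.00438667] [-0.98548406  0.08505302 -0.47898712]
```

View pics/c3.png

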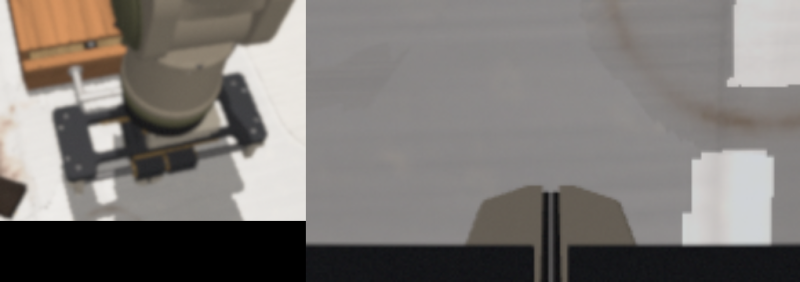

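{"op": "drive_tool", "data": {
  "steps": [
    [[0, 0, 0.004], 0, -1],
    [[0, 0, 0.008], 0, -1],
    [[0, 0, 0.01], 0, -1],
    [[0, 0, 0.01], 0, -1]
  ]
}}

```text
clock: 8.38
eef_pos: [0.4744, -0.0378, -0.0095]
orientation: [0.018, 1.0, -0.0, -0.0]
force: [0.4, -0.1, 0.2]
grip_width: 0.0008
finger_force: 0.0
```

{"op": "drive_tool", "data": {
  "steps": [
    [[0, 0, 0.004], 0, -1],
    [[0, 0, 0.008], 0, -1],
    [[0, 0, 0.008], 0, -1]
  ]
}}

```text
clock: 8.75
eef_pos: [0.4744, -0.0377, -0.0135]
orientation: [0.018, 1.0, -0.0, -0.0]
force: [-0.8, 0.6, 0.3]
grip_width: 0.0006
finger_force: 0.0
```

{"op": "drive_tool", "data": {
  "steps": [
    [[0, 0, 0.004], 0, -1],
    [[0, 0, 0.008], 0, -1],
    [[0, 0, 0.008], 0, -1]
  ]
}}

```text
clock: 9.12
eef_pos: [0.4745, -0.0377, -0.0175]
orientation: [0.018, 1.0, -0.0, -0.0]
force: [0.2, -0.8, -0.4]
grip_width: 0.0002
finger_force: 0.0
```

{"op": "drive_tool", "data": {
  "steps": [
    [[0, 0, 0.004], 0, -1],
    [[0, 0, 0.008], 0, -1],
    [[0, 0, 0.008], 0, -1]
  ]
}}

```text
clock: 9.5
eef_pos: [0.4745, -0.0378, -0.0215]
orientation: [0.018, 1.0, -0.0, -0.0]
force: [-1.0, -0.0, 1.3]
grip_width: 0.0005
finger_force: 0.0
```

{"op": "drive_tool", "data": {
  "steps": [
    [[0, 0, 0], 0, -0.4],
    [[0, 0, 0], 0, -0.4],
    [[0, 0, 0], 0, -0.4],
    [[0, 0, 0], 0, -0.4],
    [[0, 0, 0], 0, -0.4]
  ]
}}

```text
clock: 10.12
eef_pos: [0.4745, -0.0378, -0.0214]
orientation: [0.018, 1.0, -0.0, 0.0]
force: [-0.1, 0.5, -0.8]
grip_width: 0.0281
finger_force: 0.0
```

Run:
```python
from h import *
s=snap('wrist','w6');st=arm.read_state();print(st['grip_width'],st['eef_pos'],st['force'])
g=cv2.cvtColor(s['image'],cv2.COLOR_RGB2GRAY)
for r in range(216,250,3): print(r,g[r,200:310:2].tolist())
r=R.from_quat(st['orientation']).as_matrix()
# tool-frame position vs depth: for pixel pair separation
print(r.T@(np.array(s['origin'])-st['eef_pos']), r.T@R.from_quat(s['rotation']).as_matrix(),K(s)[0,0])
```

```text
0.027725939908830138 [ 0.47452405 -0.03776952 -0.02133757] [ 1.15058968  0.24113308 -0.12209347]
216 [135, 135, 135, 134, 135, 135, 135, 135, 134, 134, 135, 135, 134, 134, 135, 136, 135, 136, 136, 135, 135, 136, 135, 135, 135, 135, 136, 136, 136, 135, 136, 136, 136, 136, 137, 136, 136, 136, 136, 137, 136, 136, 137, 137, 138, 138, 138, 139, 138, 138, 138, 138, 140, 138, 137]
219 [135, 135, 136, 136, 137, 135, 136, 136, 136, 136, 137, 136, 135, 136, 136, 136, 137, 136, 137, 137, 137, 137, 136, 137, 136, 136, 137, 137, 136, 137, 138, 138, 137, 137, 137, 137, 137, 137, 137, 137, 137, 136, 137, 138, 137, 136, 137, 137, 138, 137, 138, 137, 137, 138, 138]
222 [137, 136, 137, 136, 137, 136, 136, 136, 136, 137, 137, 137, 135, 137, 136, 137, 137, 137, 137, 137, 137, 137, 137, 137, 137, 137, 136, 136, 136, 136, 137, 137, 137, 137, 137, 137, 137, 138, 137, 137, 137, 137, 137, 137, 138, 138, 138, 138, 139, 138, 139, 138, 138, 138, 138]
225 [135, 135, 136, 136, 136, 136, 136, 136, 135, 137, 136, 137, 136, 136, 136, 136, 136, 136, 137, 136, 136, 136, 136, 135, 135, 136, 136, 136, 136, 136, 136, 136
[... 1699 characters left out ...]
95, 94, 94, 94, 93, 54, 15, 14, 15, 139, 138, 138, 139, 138, 138, 138, 139, 138, 138, 139, 139, 138, 140, 139, 139, 140, 139, 138, 139, 140, 140, 138, 139, 140, 140, 141, 16, 17, 16, 89, 95, 95, 96, 94, 94, 95, 94, 94, 95, 94]
249 [94, 94, 94, 94, 95, 94, 94, 94, 94, 92, 34, 17, 16, 13, 136, 138, 138, 139, 138, 139, 139, 139, 140, 139, 139, 139, 139, 139, 139, 139, 139, 139, 139, 139, 139, 139, 139, 139, 139, 139, 116, 16, 18, 18, 51, 94, 94, 95, 95, 94, 94, 94, 93, 94, 95]
[ 6.99443191e-02  1.27473455e-06 -1.87317505e-01] [[-3.72466011e-04 -9.66886455e-01 -2.55206669e-01]
 [ 9.99999627e-01 -1.61284881e-04 -8.48417113e-04]
 [ 7.79162038e-04 -2.55206890e-01  9.66886155e-01]] 345.5172079339205
```

{"op": "drive_tool", "data": {
  "steps": [
    [[0, 0, 0.003], 0, -1],
    [[0, 0, 0.006], 0, -1],
    [[0, 0, 0.006], 0, -1],
    [[0, 0, 0.006], 0, -1]
  ]
}}

```text
clock: 10.68
eef_pos: [0.4758, -0.038, -0.0218]
orientation: [0.018, 1.0, 0.0, 0.002]
force: [-2.7, -0.3, 45.4]
grip_width: 0.0012
finger_force: 23.0
```

{"op": "drive_tool", "data": {
  "steps": [
    [[0, 0, 0.003], 0, -1],
    [[0, 0, 0.006], 0, -1],
    [[0, 0, 0.006], 0, -1],
    [[0, 0, 0.006], 0, -1]
  ]
}}

```text
clock: 11.18
eef_pos: [0.4759, -0.038, -0.0221]
orientation: [0.018, 1.0, 0.0, 0.003]
force: [-8.1, 2.0, 97.5]
grip_width: 0.0008
finger_force: 48.6
```

{"op": "drive_tool", "data": {
  "steps": [
    [[0, 0, -0.08], 0, -1],
    [[0, 0, -0.18], 0, -1],
    [[-0.1, 0, -0.2], 0, -1],
    [[-0.219, 0, -0.2], 0, -1],
    [[-0.219, 0, -0.2], 0, -1],
    [[-0.219, 0, -0.2], 0, -1],
    [[-0.219, 0, -0.15], 0, -1],
    [[-0.219, 0, -0.1], 0, -1],
    [[-0.219, 0, -0.07], 0, -1],
    [[-0.219, 0, -0.052], 0, -1],
    [[-0.219, 0, -0.052], 0, -1],
    [[-0.21, 0, -0.052], 0, -1]
  ]
}}

```text
clock: 12.68
eef_pos: [0.5799, -0.0416, -0.0008]
orientation: [0.018, 1.0, -0.0, 0.001]
force: [5.1, 0.2, -2.0]
grip_width: 0.0002
finger_force: 2.7
```

{"op": "drive_tool", "data": {
  "steps": [
    [[0.03, 0, 0], 0, -1],
    [[0.06, 0, 0], 0, -1],
    [[0.06, 0, 0], 0, -1]
  ]
}}

```text
clock: 13.05
eef_pos: [0.5469, -0.0405, -0.0011]
orientation: [0.018, 1.0, 0.0, -0.001]
force: [0.8, -1.1, -0.3]
grip_width: 0.0004
finger_force: 0.0
```

{"op": "drive_tool", "data": {
  "steps": [
    [[0.03, 0, 0], 0, -1],
    [[0.06, 0, 0], 0, -1],
    [[0.09, 0, 0], 0, -1],
    [[0.12, 0, 0], 0, -1],
    [[0.13, 0, 0], 0, -1],
    [[0.13, 0, 0], 0, -1]
  ]
}}

```text
clock: 13.8
eef_pos: [0.4833, -0.0384, -0.0015]
orientation: [0.018, 1.0, -0.0, -0.001]
force: [-0.1, -0.4, -0.9]
grip_width: 0.0006
finger_force: 0.0
```

{"op": "drive_tool", "data": {
  "steps": [
    [[0.006, 0, 0], 0, -1],
    [[0.01, 0, 0], 0, -1],
    [[0.01, 0, 0], 0, -1]
  ]
}}

```text
clock: 14.18
eef_pos: [0.4797, -0.0382, -0.0014]
orientation: [0.018, 1.0, -0.0, 0.0]
force: [1.4, -0.7, -1.5]
grip_width: 0.0003
finger_force: 1.0
```

{"op": "drive_tool", "data": {
  "steps": [
    [[0.005, 0, 0], 0, -1],
    [[0.01, 0, 0], 0, -1],
    [[0.01, 0, 0], 0, -1]
  ]
}}

```text
clock: 14.55
eef_pos: [0.474, -0.0378, -0.0014]
orientation: [0.018, 1.0, -0.0, -0.0]
force: [1.0, -0.7, -1.0]
grip_width: 0.0006
finger_force: 0.6
```

{"op": "drive_tool", "data": {
  "steps": [
    [[0.005, 0, 0], 0, -1],
    [[0.01, 0, 0], 0, -1],
    [[0.01, 0, 0], 0, -1]
  ]
}}

```text
clock: 14.92
eef_pos: [0.4733, -0.0377, -0.0011]
orientation: [0.018, 1.0, -0.0, 0.003]
force: [9.8, -2.0, -5.6]
grip_width: 0.0004
finger_force: 4.8
```

Run:
```python
from h import *
a=snap('top','top2');g=cv2.cvtColor(a['image'],cv2.COLOR_RGB2GRAY)
hs=cv2.cvtColor(a['image'],cv2.COLOR_RGB2HSV)
red=cv2.inRange(hs,(0,150,90),(8,255,255))
print(g[205:300,235].tolist()); print(a['image'][205:300:4,225].tolist())
plan((0.5,0,.2),-.036)
```

```text
[121, 122, 123, 122, 123, 115, 97, 93, 129, 174, 190, 190, 190, 189, 190, 189, 189, 188, 188, 188, 187, 187, 187, 187, 185, 184, 185, 185, 185, 184, 183, 185, 182, 183, 183, 181, 183, 183, 182, 182, 181, 181, 181, 182, 183, 184, 183, 183, 184, 184, 184, 184, 185, 186, 186, 187, 188, 189, 191, 192, 180, 134, 84, 76, 68, 59, 64, 75, 84, 69, 57, 60, 71, 79, 86, 93, 100, 106, 111, 117, 121, 125, 129, 134, 136, 139, 143, 146, 148, 150, 152, 154, 156, 159, 160]
[[157, 95, 51], [157, 95, 51], [119, 92, 55], [134, 108, 63], [150, 124, 74], [188, 163, 99], [190, 163, 99], [192, 163, 99], [217, 191, 118], [220, 193, 120], [221, 193, 119], [222, 191, 120], [221, 188, 116], [222, 187, 116], [221, 185, 115], [162, 128, 76], [54, 48, 48], [64, 62, 63], [64, 61, 63], [64, 61, 63], [63, 61, 62], [60, 59, 59], [54, 52, 49], [51, 50, 43]]
pos [ 0.4732 -0.0377 -0.0011] shift [-0.053  0.077 -0.402] spin 0.0 F [ 9.7 -1.8 -6.6] w 0.0004 4.77 t 14.975
```

{"op": "drive_tool", "data": {
  "steps": [
    [[-0.018, 0, 0], 0, -1],
    [[-0.018, 0, 0], 0, -1],
    [[-0.018, 0, -0.1], 0, -1],
    [[-0.018, 0, -0.22], 0, -1],
    [[-0.05, 0, -0.34], 0, -1],
    [[-0.1, 0, -0.44], 0, -1],
    [[-0.1, 0, -0.44], 0, -1],
    [[-0.1, 0, -0.44], 0, -1],
    [[-0.1, 0, -0.44], 0, -1]
  ]
}}

```text
clock: 16.1
eef_pos: [0.5177, -0.0393, 0.217]
orientation: [0.018, 1.0, -0.0, -0.002]
force: [-0.3, 0.2, -0.2]
grip_width: 0.0004
finger_force: 0.0
```

Run:
```python
from h import *
a=snap('wrist','w7')
plan((.524,-.04,.22),-.036)
im=a['image'].copy()
im=cv2.resize(im[60:300,80:420],None,fx=2.35,fy=2.35,interpolation=cv2.INTER_CUBIC)
cv2.imwrite('pics/c4.png',im[:,:,::-1])
```

```text
pos [ 0.518  -0.0393  0.2171] shift [-0.012 -0.001 -0.006] spin 0.0001 F [ 0.6 -0.1 -0.8] w 0.0003 0.0 t 16.15
```

View pics/c4.png

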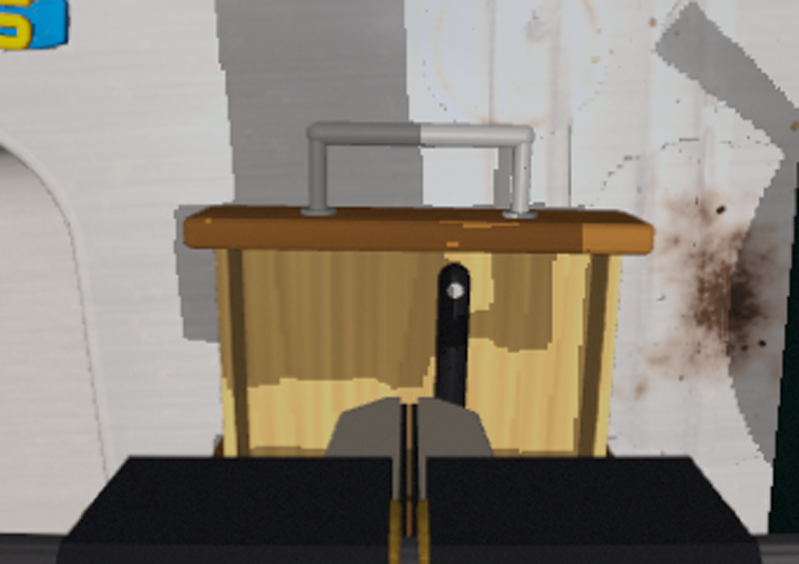

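```bash
cat >> h.py <<'E'
def handle(s,win):
    r0,r1,c0,c1=win; g=s['image'][r0:r1,c0:c1].max(2)<60
    n,l,st,ce=cv2.connectedComponentsWithStats(g.astype(np.uint8))
    k=1+np.argmax(st[1:,4]); m=l==k
    rows=np.where(m.any(1))[0]; ctr=[(r+r0,c0+np.mean(np.where(m[r])[0]),m[r].sum()) for r in rows]
    return st[k],ctr
E
python3 - <<'E'
from h import *
s=load('w7')
st,c=handle(s,(165,226,250,300)); print(st,[(int(a),round(b,1),int(n)) for a,b,n in c[::5]])
for p in[(273.6,172.3),(273.2,187.7),(271.9,226)]: print(p,onz(s,p,.0235),onz(s,p,.0315))
for p in[(218/2.35+80,252/2.35+60),(620/2.35+80,254/2.35+60)]: print('panel inner top',onz(s,p,.061))
E
```

```text
[ 15   7  15  54 637] [(172, np.float64(273.0), 3), (177, np.float64(273.0), 13), (182, np.float64(272.6), 7), (187, np.float64(272.5), 14), (192, np.float64(272.0), 13), (197, np.float64(272.0), 13), (202, np.float64(272.0), 13), (207, np.float64(272.0), 13), (212, np.float64(272.0), 13), (217, np.float64(271.5), 12), (222, np.float64(271.5), 12)]
(273.6, 172.3) [ 0.52156298 -0.01745951  0.0235    ] [ 0.52002848 -0.01786556  0.0315    ]
(273.2, 187.7) [ 0.5392769  -0.01829867  0.0235    ] [ 0.53737056 -0.01868711  0.0315    ]
(271.9, 226) [ 0.58514154 -0.02080273  0.0235    ] [ 0.58227242 -0.0211386   0.0315    ]
panel inner top [ 0.50544748 -0.12099528  0.061     ]
panel inner top [0.51248013 0.05180337 0.061     ]
```

{"op": "drive_tool", "data": {
  "steps": [
    [[0, 0.06, 0.02], 0, -0.4],
    [[0, 0.12, 0.04], 0, -0.4],
    [[0, 0.12, 0.04], 0, -0.4],
    [[0, 0.12, 0.04], 0, -0.4],
    [[0, 0.12, 0.04], 0, -0.4]
  ]
}}

```text
clock: 16.77
eef_pos: [0.5215, 0.0195, 0.1986]
orientation: [0.019, 1.0, -0.0, -0.0]
force: [-0.5, -0.3, 0.5]
grip_width: 0.0279
finger_force: 0.0
```

Run:
```python
from h import *
s=snap('wrist','w8');a=load('w7'); plan((.53,-.03,.1),-.036)
def proj(s,P):
    Rm=R.from_quat(s['rotation']).as_matrix(); return cv2.projectPoints(np.array([P],float),cv2.Rodrigues(Rm.T)[0],-Rm.T@np.array(s['origin']),K(s),np.array(s['D'],float))[0][0,0]
P=onz(a,(273.2,187.7),.0315); q=proj(s,P).astype(int); print(q)
st,c=handle(s,(q[1]-30,min(q[1]+40,228),q[0]-35,q[0]+35)); print(st,[(int(a),round(b,1),int(n)) for a,b,n in c[::5]])
```

```text
pos [0.5216 0.0196 0.1987] shift [-0.021 -0.098  0.197] spin -0.0003 F [-0.6  0.4 -0.4] w 0.028 0.0 t 16.825
[218 189]
[ 30  14  14  55 696] [(173, np.float64(219.0), 3), (178, np.float64(219.0), 13), (183, np.float64(220.2), 8), (188, np.float64(219.9), 11), (193, np.float64(219.5), 14), (198, np.float64(219.5), 14), (203, np.float64(219.5), 14), (208, np.float64(219.5), 14), (213, np.float64(219.5), 14), (218, np.float64(219.5), 14), (223, np.float64(219.5), 14)]
```

Run:
```python
from h import *
a=load('w7');s=load('w8')
print(tri(a,(273.2,172),s,(219.2,173)))
for z in(.0235,.0295):
  print(onz(a,(272.5,187),z),onz(a,(271.5,222),z),onz(s,(219.7,193),z),onz(s,(219.5,223),z))
```

```text
(array([ 0.52139634, -0.01783692,  0.02221121]), np.float64(0.00010863766897586924))
[ 0.53843421 -0.01907351  0.0235    ] [ 0.5801982  -0.02115895  0.0235    ] [ 0.54312498 -0.01852911  0.0235    ] [ 0.57742316 -0.0209161   0.0235    ]
[ 0.53701771 -0.01935264  0.0295    ] [ 0.57812418 -0.02140525  0.0295    ] [ 0.54161051 -0.01785528  0.0295    ] [ 0.57534093 -0.02020276  0.0295    ]
```

{"op": "drive_tool", "data": {
  "steps": [
    [[-0.0355, -0.0754, 0.1], 0, -0.2],
    [[-0.0355, -0.0754, 0.2], 0, -0.2],
    [[-0.0355, -0.0754, 0.26], 0, -0.2],
    [[-0.0355, -0.0754, 0.3], 0, -0.2],
    [[-0.0355, -0.0754, 0.34], 0, -0.2],
    [[-0.0355, -0.0754, 0.37], 0, -0.2],
    [[-0.0355, -0.0754, 0.39], 0, -0.2],
    [[-0.0355, -0.0754, 0.4], 0, -0.2],
    [[-0.0355, -0.0754, 0.4], 0, -0.2]
  ]
}}

```text
clock: 17.95
eef_pos: [0.538, -0.0178, -0.0013]
orientation: [0.018, 1.0, -0.0, -0.0]
force: [0.8, 0.5, -0.1]
grip_width: 0.0372
finger_force: 0.0
```

{"op": "drive_tool", "data": {
  "steps": [
    [[0, -0.002, 0.005], 0, -0.2],
    [[0, -0.002, 0.005], 0, -1],
    [[0, -0.002, 0.005], 0, -1],
    [[0, -0.002, 0.005], 0, -1],
    [[0, -0.002, 0.005], 0, -1],
    [[0, -0.002, 0.005], 0, -1]
  ]
}}

```text
clock: 18.7
eef_pos: [0.5381, -0.0187, -0.0037]
orientation: [0.018, 1.0, -0.0, 0.0]
force: [0.2, 0.8, 3.4]
grip_width: 0.0152
finger_force: 30.0
```

{"op": "drive_tool", "data": {
  "steps": [
    [[0, 0, -0.01], 0, -1],
    [[0, 0, -0.025], 0, -1],
    [[0, 0, -0.04], 0, -1],
    [[0, 0, -0.055], 0, -1],
    [[0, 0, -0.06], 0, -1],
    [[0, 0, -0.06], 0, -1]
  ]
}}

```text
clock: 19.45
eef_pos: [0.5381, -0.0187, 0.0264]
orientation: [0.018, 1.0, 0.0, 0.0]
force: [0.0, -0.1, -1.4]
grip_width: 0.0154
finger_force: 30.0
```

Run:
```python
from h import *
s=snap('wrist','w9');plan((.53,-.03,.1),-.036)
g=s['image'].max(2)
for r in range(150,260,5): print(r,g[r,225:285:2].tolist())
```

```text
pos [ 0.538  -0.0187  0.0262] shift [ 0.015 -0.023 -0.148] spin 0.0001 F [-1.1  0.8 -0.8] w 0.015 29.96 t 19.5
150 [155, 154, 154, 155, 153, 155, 154, 156, 155, 155, 154, 155, 155, 155, 155, 154, 155, 155, 153, 153, 154, 154, 211, 218, 217, 216, 216, 216, 215, 214]
155 [82, 81, 80, 82, 82, 81, 81, 82, 80, 81, 82, 82, 82, 82, 82, 82, 82, 84, 82, 82, 82, 82, 82, 81, 81, 83, 83, 82, 83, 83]
160 [81, 81, 83, 82, 81, 82, 83, 83, 84, 81, 83, 81, 82, 84, 83, 83, 83, 83, 83, 83, 83, 85, 85, 85, 84, 85, 84, 83, 85, 85]
165 [90, 90, 90, 89, 89, 90, 89, 89, 90, 89, 89, 89, 90, 89, 90, 90, 89, 91, 90, 87, 88, 89, 88, 89, 88, 89, 88, 88, 89, 88]
170 [125, 125, 125, 125, 125, 124, 124, 124, 124, 122, 124, 123, 123, 123, 123, 123, 122, 122, 122, 122, 122, 121, 121, 122, 121, 122, 122, 121, 121, 121]
175 [132, 131, 130, 131, 130, 131, 131, 130, 131, 130, 131, 130, 129, 130, 130, 128, 129, 130, 129, 130, 129, 129, 128, 129, 129, 129, 129, 129, 129, 129]
180 [131, 131, 131, 131, 131, 131, 130, 132, 132, 131, 132, 131, 131, 130, 131, 130, 131, 130, 130, 130, 131, 131, 131, 130, 131, 130, 129, 130, 129,
[... 1506 characters left out ...]
2, 146]
235 [113, 112, 112, 112, 113, 88, 23, 19, 20, 23, 20, 24, 25, 26, 29, 29, 24, 24, 27, 21, 22, 18, 16, 20, 109, 113, 113, 113, 112, 112]
240 [112, 112, 112, 113, 113, 53, 24, 17, 25, 23, 23, 24, 119, 133, 135, 133, 136, 121, 34, 20, 20, 17, 16, 22, 101, 112, 111, 112, 112, 112]
245 [112, 112, 113, 113, 112, 24, 21, 19, 19, 23, 22, 126, 133, 134, 134, 133, 136, 138, 116, 23, 22, 19, 18, 20, 56, 112, 113, 112, 112, 111]
250 [112, 113, 113, 112, 85, 22, 21, 22, 19, 21, 24, 22, 69, 128, 135, 134, 127, 61, 24, 18, 21, 19, 17, 22, 21, 109, 112, 112, 111, 112]
255 [112, 112, 112, 111, 51, 21, 21, 18, 22, 22, 22, 24, 23, 23, 23, 25, 24, 21, 20, 23, 16, 18, 19, 22, 23, 103, 112, 112, 112, 112]
```

{"op": "drive_tool", "data": {
  "steps": [
    [[0, 0, -0.01], 0, -1],
    [[0, 0, -0.016], 0, -1],
    [[0.004, 0, -0.022], 0, -1],
    [[0.008, 0, -0.026], 0, -1],
    [[0.008, 0, -0.026], 0, -1]
  ]
}}

```text
clock: 20.12
eef_pos: [0.5337, -0.0186, 0.0393]
orientation: [0.018, 1.0, -0.0, -0.0]
force: [0.3, -0.7, -1.2]
grip_width: 0.0153
finger_force: 30.0
```

{"op": "drive_tool", "data": {
  "steps": [
    [[0.004, 0, -0.006], 0, -1],
    [[0.008, 0, -0.012], 0, -1],
    [[0.012, 0, -0.018], 0, -1],
    [[0.016, 0, -0.024], 0, -1],
    [[0.016, 0, -0.024], 0, -1]
  ]
}}

```text
clock: 20.75
eef_pos: [0.5256, -0.0182, 0.0514]
orientation: [0.018, 1.0, 0.0, -0.0]
force: [-0.3, 0.4, -2.3]
grip_width: 0.0148
finger_force: 30.0
```

Run:
```python
from h import *
b=snap('side','side3');t=snap('top','top3')
for n,s in(('side',b),('top',t)):
  im=s['image'];hs=cv2.cvtColor(im,cv2.COLOR_RGB2HSV)
  red=(cv2.inRange(hs,(0,170,80),(6,255,255))|cv2.inRange(hs,(174,170,80),(180,255,255)))
  k,l,st,ce=cv2.connectedComponentsWithStats(red)
  print(n,[(st[i].tolist(),ce[i].round(0).tolist()) for i in range(1,k) if st[i,4]>15])
s=snap('wrist','w10');g=s['image'].max(2)
for r in range(150,262,7): print(r,g[r,225:285:3].tolist())
```

```text
side [([49, 88, 109, 73, 5800], [104.0, 125.0])]
top [([46, 57, 109, 102, 8340], [100.0, 108.0])]
150 [153, 154, 153, 154, 154, 154, 153, 154, 154, 155, 155, 154, 154, 154, 154, 154, 153, 152, 216, 214]
157 [149, 150, 149, 150, 150, 150, 150, 151, 151, 151, 151, 152, 152, 153, 152, 153, 151, 150, 147, 214]
164 [153, 154, 154, 153, 154, 153, 153, 154, 154, 153, 154, 153, 152, 153, 153, 153, 151, 150, 147, 145]
171 [83, 83, 83, 82, 84, 86, 84, 83, 83, 83, 83, 84, 83, 83, 83, 83, 84, 82, 81, 82]
178 [89, 88, 89, 89, 88, 89, 88, 89, 89, 89, 87, 89, 88, 87, 86, 86, 85, 85, 85, 85]
185 [123, 123, 121, 122, 122, 122, 122, 122, 122, 121, 121, 120, 119, 119, 119, 119, 119, 118, 119, 118]
192 [129, 129, 128, 128, 128, 129, 127, 128, 128, 128, 127, 127, 128, 129, 128, 128, 127, 127, 127, 128]
199 [124, 125, 124, 125, 125, 124, 125, 124, 124, 124, 124, 124, 123, 123, 124, 124, 124, 122, 122, 123]
206 [141, 137, 113, 114, 116, 118, 119, 123, 111, 111, 114, 116, 116, 118, 108, 110, 113, 111, 112, 112]
213 [160, 155, 147, 147, 150, 151, 149, 148, 152, 152, 153, 157, 155, 156, 161, 166, 167, 157, 160, 161]
220 [153, 149, 148, 148, 150, 152, 78, 20, 19, 21, 21, 15, 16, 44, 161, 165, 167, 156, 160, 162]
227 [153, 149, 148, 147, 150, 20, 19, 24, 23, 22, 22, 23, 20, 20, 14, 158, 166, 156, 162, 162]
234 [110, 110, 111, 109, 21, 20, 22, 21, 25, 27, 30, 26, 19, 21, 22, 19, 109, 109, 110, 109]
241 [109, 110, 109, 101, 21, 21, 23, 22, 33, 71, 77, 52, 24, 19, 20, 22, 96, 110, 109, 110]
248 [109, 110, 110, 48, 20, 19, 18, 21, 127, 127, 128, 129, 114, 20, 18, 21, 22, 110, 110, 109]
255 [109, 110, 110, 21, 19, 18, 22, 23, 22, 22, 23, 22, 18, 18, 20, 19, 24, 109, 110, 111]
```

{"op": "drive_tool", "data": {
  "steps": [
    [[0.003, 0, -0.007], 0, -1],
    [[0.006, 0, -0.014], 0, -1],
    [[0.009, 0, -0.021], 0, -1],
    [[0.012, 0, -0.028], 0, -1],
    [[0.012, 0, -0.03], 0, -1],
    [[0.012, 0, -0.03], 0, -1]
  ]
}}

```text
clock: 21.65
eef_pos: [0.5193, -0.0181, 0.0661]
orientation: [0.018, 1.0, -0.0, -0.001]
force: [-1.6, -0.1, -1.5]
grip_width: 0.0151
finger_force: 30.0
```

Run:
```python
from h import *
s=snap('wrist','w11');g=s['image'].max(2)
for r in range(206,275,4): print(r,g[r,225:285:3].tolist())
g=g.astype(int);print('col140',g[100:262:3,140].tolist())
t=load('top3')['image']; u=snap('top','top4')['image']
for r in range(206,240,4): print(r,u[r,225:300:5].max(1).tolist())
```

```text
206 [122, 122, 122, 122, 121, 123, 122, 122, 123, 121, 123, 123, 121, 122, 123, 123, 123, 123, 123, 122]
210 [157, 158, 146, 145, 146, 149, 147, 146, 150, 150, 153, 155, 154, 156, 159, 165, 162, 155, 158, 158]
214 [158, 158, 147, 145, 147, 150, 147, 147, 151, 150, 153, 155, 153, 154, 160, 164, 162, 155, 160, 158]
218 [158, 155, 147, 144, 147, 150, 147, 95, 16, 15, 19, 17, 110, 155, 161, 164, 161, 157, 160, 159]
222 [157, 148, 147, 147, 147, 147, 20, 18, 20, 23, 23, 21, 18, 15, 149, 164, 161, 156, 160, 158]
226 [158, 147, 147, 146, 146, 26, 23, 22, 21, 23, 19, 20, 18, 15, 18, 163, 162, 157, 160, 158]
230 [132, 109, 108, 108, 139, 17, 23, 19, 21, 26, 25, 24, 20, 18, 19, 148, 109, 108, 109, 120]
234 [108, 109, 107, 109, 18, 19, 22, 20, 25, 29, 28, 25, 21, 23, 19, 20, 107, 108, 109, 108]
238 [109, 109, 109, 107, 20, 20, 21, 22, 22, 25, 25, 23, 20, 22, 19, 18, 103, 109, 108, 109]
242 [109, 108, 109, 85, 22, 18, 21, 20, 20, 23, 19, 18, 22, 16, 21, 20, 76, 110, 108, 109]
246 [108, 109, 108, 60, 21, 18, 21, 19, 112, 123, 124, 126, 64, 18, 19, 17, 35, 108, 108, 109]
250 [109, 108, 108, 38, 19
[... 888 characters left out ...]
161, 185, 178, 192, 182, 184, 177, 188, 170, 165, 172, 172, 170, 170, 177]
210 [139, 172, 171, 183, 183, 178, 180, 187, 173, 168, 173, 172, 169, 171, 177]
214 [133, 208, 209, 163, 162, 155, 154, 111, 118, 124, 118, 131, 141, 148, 163]
218 [139, 223, 224, 222, 223, 218, 136, 138, 222, 225, 224, 225, 226, 225, 209]
222 [85, 94, 226, 222, 224, 218, 15, 127, 220, 224, 224, 224, 225, 225, 225]
226 [105, 97, 102, 101, 122, 135, 51, 127, 205, 210, 218, 222, 86, 91, 105]
230 [107, 87, 118, 117, 115, 113, 111, 108, 105, 102, 97, 89, 102, 106, 107]
234 [108, 73, 143, 140, 139, 138, 136, 135, 134, 132, 130, 125, 95, 106, 106]
238 [108, 67, 160, 159, 157, 155, 154, 154, 152, 150, 149, 146, 87, 108, 107]
```

{"op": "drive_tool", "data": {
  "steps": [
    [[0.008, 0, -0.012], 0, -1],
    [[0.016, 0, -0.024], 0, -1],
    [[0.024, 0, -0.036], 0, -1],
    [[0.032, 0, -0.048], 0, -1],
    [[0.04, 0, -0.06], 0, -1],
    [[0.048, 0, -0.072], 0, -1],
    [[0.056, 0, -0.084], 0, -1],
    [[0.06, 0, -0.09], 0, -1]
  ]
}}

```text
clock: 22.75
eef_pos: [0.4898, -0.017, 0.1116]
orientation: [0.018, 1.0, -0.0, 0.0]
force: [0.2, -0.2, -1.8]
grip_width: 0.0154
finger_force: 30.0
```

{"op": "drive_tool", "data": {
  "steps": [
    [[0.008, 0, -0.014], 0, -1],
    [[0.016, 0, -0.028], 0, -1],
    [[0.024, 0, -0.042], 0, -1],
    [[0.032, 0, -0.056], 0, -1],
    [[0.04, 0, -0.07], 0, -1],
    [[0.048, 0, -0.086], 0, -1],
    [[0.056, 0, -0.11], 0, -1],
    [[0.06, 0, -0.14], 0, -1],
    [[0.06, 0, -0.17], 0, -1],
    [[0.06, 0, -0.2], 0, -1]
  ]
}}

```text
clock: 24.0
eef_pos: [0.46, -0.016, 0.2123]
orientation: [0.018, 1.0, 0.0, 0.0]
force: [1.0, -0.0, -0.5]
grip_width: 0.0151
finger_force: 30.0
```

{"op": "drive_tool", "data": {
  "steps": [
    [[0, 0, -0.06], 0, -1],
    [[0, 0, -0.12], 0, -1],
    [[0, 0, -0.18], 0, -1],
    [[0, 0, -0.22], 0, -1],
    [[0, 0, -0.22], 0, -1],
    [[0, 0, -0.22], 0, -1]
  ]
}}

```text
clock: 24.75
eef_pos: [0.4595, -0.0159, 0.3206]
orientation: [0.018, 1.0, -0.0, -0.0]
force: [0.7, 0.4, 0.1]
grip_width: 0.0151
finger_force: 30.0
```

Run:
```python
from h import *
plan((.5,0,.3),-.036)
out={}
for n in('side','top'):
  s=snap(n,n+'5');im=s['image'];hs=cv2.cvtColor(im,cv2.COLOR_RGB2HSV)
  red=(cv2.inRange(hs,(0,150,60),(7,255,255))|cv2.inRange(hs,(172,150,60),(180,255,255)))
  k,l,st,ce=cv2.connectedComponentsWithStats(red)
  print(n,[(st[i].tolist(),ce[i].round(1).tolist(),l[...].shape and [int(np.where(l==i)[0].max())]) for i in range(1,k) if st[i,4]>15])
```

```text
pos [ 0.4595 -0.0159  0.3206] shift [-0.08   0.035  0.041] spin 0.0002 F [0.7 0.4 0.1] w 0.0151 30.0 t 24.75
side [([49, 87, 110, 75, 6073], [103.5, 124.5], [161]), ([273, 168, 21, 14, 222], [282.7, 174.3], [181])]
top [([45, 57, 110, 103, 8496], [100.2, 107.9], [159]), ([242, 208, 29, 37, 890], [256.3, 223.9], [244]), ([121, 321, 22, 15, 158], [132.2, 326.0], [335]), ([122, 341, 13, 9, 51], [127.5, 345.7], [349])]
```

Run:
```python
from h import *
a=load('top5');b=load('side5');print(tri(a,(256,222),b,(282.7,174.3)))
for n in('top2','top5'):
  im=load(n)['image']; 
  for c in(222,225,300,305): print(n,c,im[254:286:2,c,0].tolist())
print(arm.read_state()['joint_vel'].round(3))
```

```text
(array([ 0.58315014, -0.0175726 ,  0.25986964]), np.float64(0.006997944380355485))
top2 222 [136, 135, 148, 181, 184, 187, 112, 47, 60, 62, 63, 63, 63, 63, 62, 63]
top2 225 [221, 221, 222, 221, 222, 210, 97, 55, 61, 63, 64, 62, 63, 64, 63, 63]
top2 300 [222, 221, 221, 221, 222, 222, 223, 206, 90, 68, 69, 70, 68, 68, 69, 76]
top2 305 [174, 177, 187, 194, 198, 201, 212, 203, 105, 68, 69, 70, 70, 70, 74, 90]
top5 222 [141, 140, 154, 186, 189, 194, 130, 109, 91, 96, 206, 230, 226, 219, 198, 187]
top5 225 [226, 226, 225, 225, 226, 227, 152, 97, 92, 90, 124, 139, 136, 123, 124, 124]
top5 300 [226, 227, 227, 227, 227, 227, 227, 228, 167, 102, 103, 104, 105, 133, 134, 134]
top5 305 [178, 182, 191, 200, 202, 207, 217, 219, 205, 104, 101, 106, 108, 135, 133, 134]
[ 0.003  0.004 -0.001 -0.004 -0.     0.002 -0.001]
```

```bash
python3 -c "
from plant import ticket
print(ticket.job_done())"
```

```text
the job is handed in; nothing more can be done
None
```

I handed the job in at about 25 s: drawer at its stop, spatula out through the gap at a slant and held still by its handle, with the head about 26 cm above the worktop; the hand-in returned no verdict, and the reported TCP height was about 33 mm too low, so the first pull on the drawer missed and one check press on the worktop reached 97 N at the wrist (limit 120 N).

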